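# Match four small clay pots to their saucers

### The arm

A 6-joint arm with a two-finger parallel gripper is mounted at the origin on the work surface. World frame = base frame: x ahead of the robot, y to its left, z up, the work surface at z = 0. Lengths are in m, angles in rad, forces in N, time in s.
With the tool pointing down it reaches from about 0.35 to 0.85 m from the base axis. Payload 8.1 kg.
Tool frame: the origin (TCP) lies on the centre line of the jaws, within the pads' length; the fingertips stand robot.tip_reach ahead of it and the grasp point (between the pads) lies 5 mm behind it (robot.tip_reach is the distance from the TCP to the fingertips, in m); z points along the fingers, y is the direction in which the jaws open and shut (so a half turn about z gives the same grasp; the last joint's range is limited). The gripper opens to 93 mm and grips with 3 to 60 N. Pads are 15 mm wide; open, the fingers measure 128 mm over their backs; the gripper's body (75 mm by 188 mm) begins 65 mm behind the grasp point.
Start: joints at [1.18, 0.13, 1.488, -0, 1.523, -0.085], TCP at [0.181, 0.572, 0.233] pointing down, gripper open.
Joint ranges: [-2.96, 2.96], [-0.89, 2.26], [0.02, 2.5], [-1.34, 4.48], [0, 2.73], [-2.66, 2.66]. Speed limits (rad/s): [2.39, 2.39, 2.79, 3.14, 3.14, 3.14].

### API

Orientations are given as a rotation vector (axis times angle).
In Python, from plant import sensors, read_camera, robot gives the robot as it stands.
- The arm moves only by the tool play_rows, never from a script. Its argument "series" is a list that holds one entry, the list of rows, each a list of 5 numbers: the closure, from -1 (fully open) to 1 (shut), then the shift along the world's x, y, z in m, then the turn about the world's z in rad. A call has 1 to 8 rows; each row is the pose to reach, as a shift and turn from the pose commanded when the call began; what a row does not reach only later rows make up. A row lasts 1/10 s, in which the tool goes at most 50 mm and 8.59 degrees, less where a joint would pass 70% of its speed; a pose out of reach is approached as far as the arm can. A call with a gripper value outside its range is refused whole. The fingers move at their own pace and stop on an object; "force" is the grip in N (left out, the last holds). Time passes only in rows, so rows that repeat a pose let the fingers close. It gives the time, the measured TCP pose, the force and the opening at its end, in the units of the state.
- sensors.read_state(): the state, without advancing time (a new reading comes with each control period).
- read_camera(name): name is "scene" or "side" or "wrist"; returns a dict with "color" (480x640x3 uint8, red, green, blue), "range_z" (480x640 float32, m along the optical axis (not along the pixel's ray), 0 where there is no reading), "intrinsics" (3x3 intrinsics, pixels), "rvec" (rotation vector, rad) and "tvec" (3), from world to camera coordinates, as OpenCV has them. Camera axes: x right, y down, z forward; pixel columns grow to the right and rows downward; lengths in m; the calibration is good to about 2 mm. A picture is of the moment at which its call begins.
- robot.close_job(): hands the job in, once; it reports no verdict.
The state is a dict: "t": time; "q": joint angles; "dq": joint speeds; "joint_torque": joint torques, N m; "tool_pos": TCP position; "orientation": TCP orientation; "force": force on the tool from outside, world axes, zero at the start; "wrist_torque": the same for the moment, N m; "opening": finger opening in m.
Only numpy, scipy, OpenCV 4.12 (cv2) and the standard library are available. Lean on these libraries where they do the work, as an engineer would, in place of code of your own. Each camera call takes 0.05 s, during which the arm holds its last target.

### The job

Four small terracotta pots and their four saucers lie mixed up on the bench: stand each pot upright in the middle of the saucer of its own shape and size, the square pots turned square with their saucers. Leave the saucers, the glass jar and the tin where they stand.

Things in the scene. Friction and masses are not known exactly. Their poses are not given: they have to be found in the camera images.
- pot_round_large_mid (a point): Sizes in mm. The large round pot: open-topped terracotta flower pot, 60 high, rim 64 in diameter, foot 44 in diameter; the upright rim band takes the top 26 and below it the wall tapers in, so it is best gripped across the rim band, about 10 above this point. Walls and rim 5 to 7 thick. Loose, upright on the bench, about 140 g. The point is on its axis, half-way up; z is up along the axis.
- saucer_round_large: Sizes in mm. The large round terracotta saucer: dish 76 in outer diameter, 11 high, wall 5; the pot stands inside on its floor, 5 above the underside. Loose on the bench. Origin at the centre of the underside, z up.
- pot_round_small_mid (a point): Sizes in mm. The small round pot: open-topped terracotta flower pot, 46 high, rim 44 in diameter, foot 30 in diameter; the upright rim band takes the top 22 and below it the wall tapers in, so it is best gripped across the rim band, about 10 above this point. Walls and rim 5 to 7 thick. Loose, upright on the bench, about 60 g. The point is on its axis, half-way up; z is up along the axis.
- saucer_round_small: Sizes in mm. The small round terracotta saucer: dish 54 in outer diameter, 11 high, wall 4; the pot stands inside on its floor, 5 above the underside. Loose on the bench. Origin at the centre of the underside, z up.
- pot_square_large_mid (a point): Sizes in mm. The large square pot: open-topped square terracotta flower pot, 58 high, rim 60 x 60, foot 44 x 44; the upright rim band takes the top 26 and below it the wall tapers in, so it is best gripped across the rim band on two opposite flats, about 10 above this point. Walls and rim 5 to 7 thick. Loose, upright on the bench, about 150 g. The point is on its axis, half-way up; z is up along the axis. x and y run square to its flat sides.
- saucer_square_large: Sizes in mm. The large square terracotta saucer: dish 70 x 70 outside, 11 high, wall 4; the pot stands inside on its floor, 5 above the underside. Loose on the bench. Origin at the centre of the underside, z up. x and y run square to its flat sides.
- pot_square_small_mid (a point): Sizes in mm. The small square pot: open-topped square terracotta flower pot, 44 high, rim 42 x 42, foot 30 x 30; the upright rim band takes the top 22 and below it the wall tapers in, so it is best gripped across the rim band on two opposite flats, about 10 above this point. Walls and rim 5 to 7 thick. Loose, upright on the bench, about 60 g. The point is on its axis, half-way up; z is up along the axis. x and y run square to its flat sides.
- saucer_square_small: Sizes in mm. The small square terracotta saucer: dish 54 x 54 outside, 11 high, wall 4; the pot stands inside on its floor, 5 above the underside. Loose on the bench. Origin at the centre of the underside, z up. x and y run square to its flat sides.
- jar_mid (a point): A closed glass jar with a steel cap, 58 mm in diameter, 75 mm high, loose on the bench among the pots, about 220 g. The point is on its axis, half-way up.
- tin_mid (a point): An open empty steel tin, 52 mm in diameter, 70 mm high, loose on the bench among the pots, about 120 g. The point is on its axis, half-way up.
Things that resemble listed ones, but are neither listed nor needed, are in the scene too. What is shaped like the saucer_round_large but blue or turquoise is not meant.

How it is judged:
At the end, for the whole second after the job is handed in: Each pot stands upright (0.08 rad) on the floor of the saucer of its own shape and size (height within 3 mm), centred within 12 mm; square pots within 0.26 rad of square with their saucers. Jar, tin and saucers upright, within 30 mm of their starts. All at rest (horizontal distance between pot_round_large_mid and saucer_round_large below 0.012 m and z of pot_round_large_mid in the frame of saucer_round_large between 0.032 and 0.038 m and angle between each of pot_round_large_mid, saucer_round_large, pot_round_small_mid, saucer_round_small, pot_square_large_mid, saucer_square_large, pot_square_small_mid, saucer_square_small's own z axis and vertical below 0.08 rad and horizontal distance between pot_round_small_mid and saucer_round_small below 0.012 m and z of pot_round_small_mid in the frame of saucer_round_small between 0.025 and 0.031 m and horizontal distance between pot_square_large_mid and saucer_square_large below 0.012 m and z of pot_square_large_mid in the frame of saucer_square_large between 0.031 and 0.037 m and (angle between the x axis of pot_square_large_mid and the x axis of saucer_square_large, either way round below 0.26 rad or angle between the x axis of pot_square_large_mid and the y axis of saucer_square_large, either way round below 0.26 rad) and horizontal distance between pot_square_small_mid and saucer_square_small below 0.012 m and z of pot_square_small_mid in the frame of saucer_square_small between 0.024 and 0.03 m and (angle between the x axis of pot_square_small_mid and the x axis of saucer_square_small, either way round below 0.26 rad or angle between the x axis of pot_square_small_mid and the y axis of saucer_square_small, either way round below 0.26 rad) and height (world z) of jar_mid above 0.03 m and angle between each of jar_mid, tin_mid's own z axis and vertical below 0.2 rad and linear speed of each of saucer_round_large, saucer_round_small, saucer_square_large, saucer_square_small, pot_round_large, pot_round_small, pot_square_large, pot_square_small below 0.02 m/s); the robot touches nothing.
It fails at once if the glass jar was shifted by more than 30 mm (distance of jar_mid from where it was at the start of the episode above 0.03 m).
It fails at once if the tin was shifted by more than 30 mm (distance of tin_mid from where it was at the start of the episode above 0.03 m).
It fails at once if a saucer was shifted by more than 30 mm (distance of any of saucer_round_large, saucer_round_small, saucer_square_large, saucer_square_small from where it was at the start of the episode above 0.03 m).
It also fails if it takes over 93 s, if anything falls off the work surface, if the arm or the gripper's body presses on something with over 40 N, if the wrist force passes 120 N, or if a joint passes its speed limit or range.

## Working session

There is one attempt and no reset: what is moved stays moved. The work goes in short steps, Python scripts to look and compute and a tool call to move; the robot and the scene stay as the last step left them, time stands still between calls to the robot, and variables do not carry over. Pictures are saved under pics/ and viewed, and the job is handed in when it is done.

Besides the shell and the picture viewer there is one more tool, called after ">>>" as name([rows], argument=value, ...), one row to a line, values as JSON. play_rows: Moves the arm, as the interface text tells. Its arguments: {"type":"object","properties":{"series":{"type":"array","items":{"type":"array","items":{"type":"array","items":{"type":"number"}}}},"force":{"type":"number"}},"required":["series"]}

```bash
ls; mkdir -p pics; python3 - <<'E'
from plant import sensors, read_camera, robot
import cv2,numpy as np
s=sensors.read_state(); print(s['t'],s['tool_pos'],s['orientation'],s['opening'],robot.tip_reach)
for n in ['scene','side','wrist']:
    d=read_camera(n); cv2.imwrite(f'pics/{n}0.png',d['color'][:,:,::-1]); np.savez(f'{n}0.npz',**d)
    R=cv2.Rodrigues(np.array(d['rvec']))[0]; print(n,d['intrinsics'],-R.T@np.array(d['tvec']).ravel())
E
```

```text
pics
0.0 [0.18041064 0.57166834 0.23159406] [-4.78372056e-01 -3.10456197e+00  2.80790263e-03] 0.09306034525878913 0.014
scene [[547.11396458   0.         322.59167511]
 [  0.         547.11396458 252.74910542]
 [  0.           0.           1.        ]] [ 1.0021787  -0.76288712  0.70286216]
side [[487.22011756   0.         318.74195959]
 [  0.         487.22011756 239.19727988]
 [  0.           0.           1.        ]] [ 0.10541442 -0.5538425   0.60626714]
wrist [[409.76829681   0.         323.73706317]
 [  0.         409.76829681 239.99273425]
 [  0.           0.           1.        ]] [0.11257336 0.59297627 0.3831374 ]
```

View pics/scene0.png

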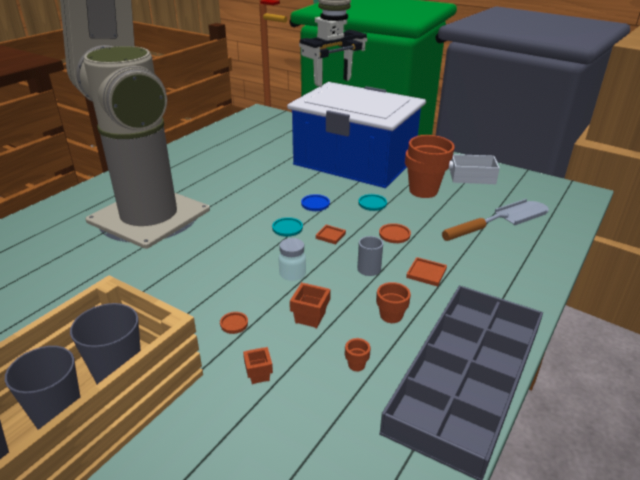

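View pics/side0.png

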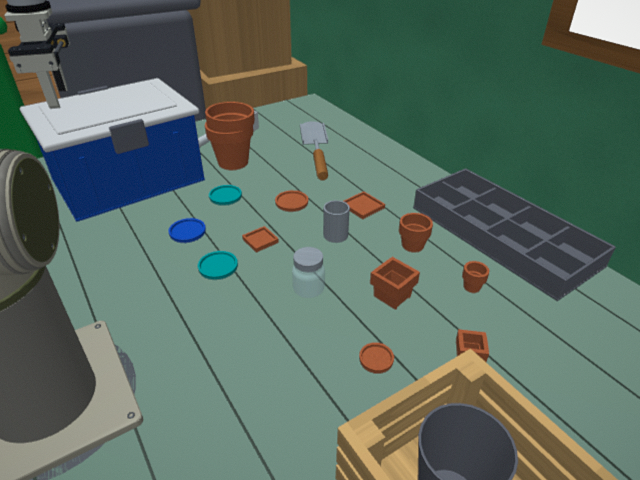

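View pics/wrist0.png

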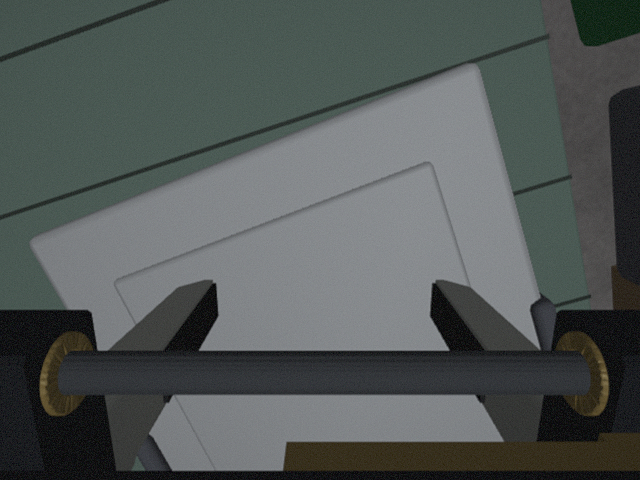

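The scene view shows the pots at large round (393,301), small round (357,353), large square (310,304) and small square (258,364). The terracotta saucers are at large round (395,233), small round (234,322), large square (427,271) and small square (331,234). The jar is at (292,260) and the tin at (370,256). The blue and turquoise discs at (315,202), (288,227) and (372,202) are decoys, and the stacked big pots at (430,165) are not needed. Next I'll measure from both clouds.

```bash
cat > h.py <<'E'
import cv2,numpy as np
def cloud(d):
    K=d['intrinsics'];Z=d['range_z'];R=cv2.Rodrigues(np.array(d['rvec']))[0];t=np.array(d['tvec']).ravel()
    v,u=np.mgrid[0:480,0:640]
    P=np.stack([(u-K[0,2])/K[0,0]*Z,(v-K[1,2])/K[1,1]*Z,Z],-1)
    W=(P-t)@R
    W[Z<=0]=np.nan
    return W
def mask(c):
    h=cv2.cvtColor(c,cv2.COLOR_RGB2HSV)
    return (((h[...,0]<12)|(h[...,0]>175))&(h[...,1]>130)&(h[...,2]>50)).astype(np.uint8)
def blobs(d,name=''):
    W=cloud(d);m=mask(d['color']);m[~(np.isfinite(W).all(-1))]=0
    x,y,z=W[...,0],W[...,1],W[...,2]
    with np.errstate(invalid='ignore'): m[~((x>.2)&(x<.95)&(abs(y)<.6)&(z<.12)&(z>-.02))]=0
    n,l,s,c=cv2.connectedComponentsWithStats(m)
    out=[]
    for i in range(1,n):
        if s[i,4]<120: continue
        p=W[l==i]; out.append((c[i],s[i,4],p))
    return out
E
python3 - <<'E'
from h import *
for n in ['scene','side']:
    d=dict(np.load(n+'0.npz'));W=cloud(d)
    print(n)
    for c,a,p in blobs(d):
        lo,hi=np.percentile(p,[2,98],axis=0); top=p[p[:,2]>hi[2]-.008]
        r=cv2.minAreaRect((top[:,:2]*1000).astype(np.float32)); 
        print(c.round(),a,'z',hi[2].round(4),'bbox mid',((lo+hi)/2).round(3),'ext',(hi-lo).round(3),'top minrect',[np.round(q,1) for q in r])
    for nm,(u,v) in ({'jar':(292,243),'tin':(370,262),'box':(350,100)} if n=='scene' else {'jar':(308,256),'tin':(336,225)}).items():
        print(nm,W[v,u])
    q=W[300:,300:500] if n=='side' else W[280:330,330:370]
    print(np.nanmedian(q[...,2]))
E
```

```text
scene
[431. 148.] 241 z 0.1191 bbox mid [0.518 0.534 0.109] ext [0.076 0.043 0.021] top minrect [array([513.8, 538.9]), array([91.4, 36.6]), np.float64(17.7)]
[425. 175.] 1253 z 0.1184 bbox mid [0.532 0.466 0.064] ext [0.095 0.052 0.11 ] top minrect [array([532.4, 463.4]), array([117.3,  51.7]), np.float64(9.7)]
[330. 234.] 321 z 0.013 bbox mid [0.433 0.169 0.008] ext [0.053 0.053 0.01 ] top minrect [array([433.3, 168.6]), array([53.2, 56.7]), np.float64(4.6)]
[394. 233.] 444 z 0.0131 bbox mid [0.558 0.257 0.008] ext [0.066 0.07  0.009] top minrect [array([556.8, 256.9]), array([68.9, 75.3]), np.float64(26.2)]
[426. 271.] 697 z 0.0134 bbox mid [0.684 0.157 0.008] ext [0.069 0.072 0.01 ] top minrect [array([683.5, 158.2]), array([68.6, 78. ]), np.float64(6.9)]
[309. 304.] 1225 z 0.0599 bbox mid [ 0.558 -0.102  0.033] ext [0.062 0.062 0.054] top minrect [array([ 555.5, -100.7]), array([59.1, 62.6]), np.float64(13.5)]
[392. 301.] 1016 z 0.0616 bbox mid [ 0.684 -0.01   0.035] ext [0.057 0.06  0.053] top minrect [array([682.6,  -9.8]), array([60.1, 63.5]), np.float64(25.5)]
[234. 322.] 44
[... 1556 characters left out ...]
d [ 0.549 -0.102  0.033] ext [0.063 0.062 0.052] top minrect [array([551.3, -99.6]), array([63.3, 61.7]), np.float64(14.4)]
[475. 275.] 610 z 0.0465 bbox mid [ 0.686 -0.16   0.027] ext [0.04  0.039 0.04 ] top minrect [array([ 687.1, -159. ]), array([43.6, 41.1]), np.float64(46.3)]
[473. 342.] 671 z 0.0454 bbox mid [ 0.56  -0.273  0.031] ext [0.049 0.05  0.029] top minrect [array([ 560.8, -270.9]), array([43.6, 42.6]), np.float64(47.9)]
[376. 357.] 804 z 0.0116 bbox mid [ 0.441 -0.196  0.007] ext [0.048 0.049 0.009] top minrect [array([ 441.9, -195.5]), array([53.5, 50.7]), np.float64(53.0)]
jar [ 0.43909505 -0.00086577  0.07414628]
tin [0.55551312 0.08362873 0.04319287]
0.0012450442272249323
```

```bash
python3 - <<'E'
from h import *
cm=np.zeros((70,60))  # 1cm cells x .2-.9? 
X0,Y0=.25,-.5;H=np.zeros((140,210))
for n in ['scene','side']:
    W=cloud(dict(np.load(n+'0.npz'))).reshape(-1,3);W=W[np.isfinite(W).all(1)]
    W=W[W[:,2]<.4]
    i=((W[:,0]-X0)/.005).astype(int);j=((W[:,1]-Y0)/.005).astype(int)
    k=(i>=0)&(i<140)&(j>=0)&(j<210)
    np.maximum.at(H,(i[k],j[k]),W[k,2])
im=cv2.applyColorMap(np.clip(H/.2*255,0,255).astype(np.uint8),cv2.COLORMAP_JET)
im=cv2.flip(cv2.flip(cv2.resize(im,(630,420),interpolation=0),0),1)
for y in np.arange(-.4,.5,.1):
    c=int(629-(y-Y0)/.005*3);cv2.line(im,(c,0),(c,419),(255,255,255),1);cv2.putText(im,f'{y:.1f}',(c,10),0,.35,(255,255,255))
for x in np.arange(.3,.95,.1):
    r=int(419-(x-X0)/.005*3);cv2.line(im,(0,r),(629,r),(255,255,255),1);cv2.putText(im,f'{x:.1f}',(0,r),0,.35,(255,255,255))
cv2.imwrite('pics/hm.png',im)
# jar/tin tops
for n in ['scene','side']:
    W=cloud(dict(np.load(n+'0.npz')))
    for nm,c,zl in [('jar',(.438,0),.066),('tin',(.57,.085),.06)]:
        k=(np.hypot(W[...,0]-c[0],W[...,1]-c[1])<.06)&(W[...,2]>zl); p=W[k]; print(n,nm,len(p),(p.min(0)+p.max(0))/2,p.max(0)-p.min(0))
    k=(W[...,0]>.3)&(W[...,0]<.6)&(W[...,1]<-.3)&(W[...,1]>-.45)&(W[...,2]>.05)&(W[...,2]<.3);p=W[k];print('crate max',np.percentile(p,[1,99],axis=0))
E
```

```text
scene jar 352 [ 4.42506324e-01 -9.50524000e-05  7.27439948e-02] [0.05135137 0.05546213 0.01328657]
scene tin 246 [0.5718028  0.10323172 0.06656115] [0.05169369 0.0553271  0.01308073]
crate max [[ 0.30650908 -0.44877601  0.05083227]
 [ 0.48366214 -0.32168882  0.1342627 ]]
side jar 539 [ 0.43809821 -0.00058855  0.07141098] [0.05154426 0.05216454 0.0107565 ]
side tin 242 [0.56780845 0.10382532 0.0665358 ] [0.05171881 0.05385673 0.01306038]
crate max [[ 0.30380852 -0.44778708  0.05107942]
 [ 0.47826614 -0.32146087  0.13371692]]
```

View pics/hm.png

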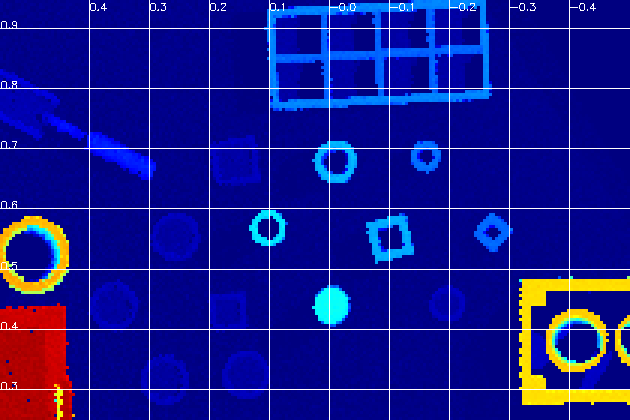

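Height map: the crate (0.134 m high) has its corner at (0.484, -0.32), close to the small square pot, and everything else stands well apart. The two cameras agree to within 5 mm, so I'll use their averages. First I'll move over the large square pot, jaw axis 72.5° to 14°.

>>> play_rows([
  [[-1,0.186,-0.336,0,-0.5],[-1,0.186,-0.336,0,-0.5],[-1,0.186,-0.336,0,-0.5],[-1,0.186,-0.336,0,-0.5],[-1,0.372,-0.672,-0.03,-1.02],[-1,0.372,-0.672,-0.03,-1.02],[-1,0.372,-0.672,-0.03,-1.02],[-1,0.372,-0.672,-0.03,-1.02]],
], force=25)

```text
t: 0.95
tool_pos: [0.3746, 0.2206, 0.222]
orientation: [1.94, 2.471, 0.001]
force: [1.2, 0.3, -0.2]
opening: 0.0931
```

>>> play_rows([
  [[-1,0.178,-0.321,-0.04,0],[-1,0.178,-0.321,-0.04,0],[-1,0.178,-0.321,-0.04,0],[-1,0.178,-0.321,-0.04,0],[-1,0.178,-0.321,-0.04,0],[-1,0.178,-0.321,-0.04,0],[-1,0.178,-0.321,-0.04,0],[-1,0.178,-0.321,-0.04,0]],
])

```text
t: 1.75
tool_pos: [0.5529, -0.1025, 0.1809]
orientation: [-1.937, -2.473, 0.002]
force: [-1.4, 0.9, -0.1]
opening: 0.0927
```

```bash
python3 - <<'E'
from h import *
from plant import sensors, read_camera
s=sensors.read_state();print(s['t'],s['tool_pos'],s['orientation'])
d=read_camera('wrist');cv2.imwrite('pics/w1.png',d['color'][:,:,::-1])
W=cloud(d);m=mask(d['color'])>0
k=m&(W[...,2]>.05)&(W[...,2]<.065);p=W[k];print(len(p),p.max(0),p.min(0),cv2.minAreaRect((p[:,:2]*1000).astype(np.float32)))
E
```

```text
1.75 [ 0.55288412 -0.10248998  0.18093137] [-1.93689696e+00 -2.47320507e+00  1.81493029e-03]
4046 [0.70979091 0.02346135 0.06111739] [ 0.5158923  -0.13308227  0.05003242] ((613.595703125, -57.248130798339844), (225.35894775390625, 75.00331115722656), 33.45006561279297)
```

View pics/w1.png

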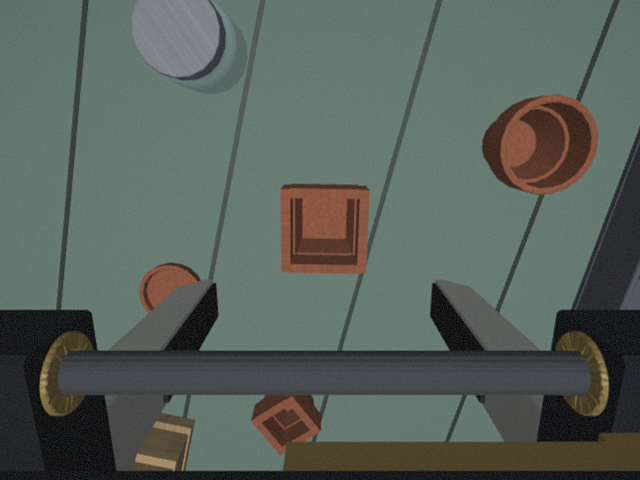

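The large square pot sits between the jaws and square with them (rim 282–368, 186–273 px). The large round pot is at upper right, the jar at top left, and the small square pot and crate below. Next I'll get the exact centre from this view.

```bash
cat >> h.py <<'E'
def rim(d,c,zlo,zhi,r=.055):
    W=cloud(d);m=mask(d['color'])>0
    with np.errstate(invalid='ignore'): k=m&(W[...,2]>zlo)&(W[...,2]<zhi)&(np.hypot(W[...,0]-c[0],W[...,1]-c[1])<r)
    p=W[k]
    if len(p)<10: return None
    R=cv2.minAreaRect((p[:,:2]*1000).astype(np.float32))
    return len(p),np.round(R[0],1),np.round(R[1],1),round(R[2],1),np.percentile(p[:,2],95).round(4)
E
python3 - <<'E'
from h import *
from plant import read_camera
d=read_camera('wrist')
for n,c,a,b in [('SL',(.553,-.1),.052,.065),('RL',(.68,-.01),.052,.066),('SS',(.563,-.272),.038,.05),('RSs',(.443,-.196),.004,.015)]: print(n,rim(d,c,a,b))
E
```

```text
SL (2196, array([550.8, -98.6]), array([59. , 60.1]), 13.1, np.float64(0.0584))
RL (1775, array([678.1,  -7.7]), array([62.8, 61.5]), 14.6, np.float64(0.06))
SS (849, array([ 560.1, -269.5]), array([42.3, 42.7]), 48.3, np.float64(0.0444))
RSs (879, array([ 433.2, -185.9]), array([52.3, 28.6]), 45.7, np.float64(0.0111))
```

>>> play_rows([
  [[-1,-0.002,0.003,-0.05,0],[-1,-0.002,0.003,-0.1,0],[-1,-0.002,0.003,-0.13,0],[-1,-0.002,0.003,-0.147,0],[-1,-0.002,0.003,-0.147,0],[1,-0.002,0.003,-0.147,0],[1,-0.002,0.003,-0.147,0],[1,-0.002,0.003,-0.147,0]],
])

```text
t: 2.65
tool_pos: [0.5516, -0.0957, 0.037]
orientation: [1.931, 2.474, 0.002]
force: [0.3, -0.5, -0.2]
opening: 0.0736
```

>>> play_rows([
  [[1,0,0,0,0],[1,0,0,0,0],[1,0,0,0,0]],
])

```text
t: 2.95
tool_pos: [0.5509, -0.0957, 0.036]
orientation: [1.933, 2.475, 0.001]
force: [-0.9, 0.1, 5.2]
opening: 0.0597
```

>>> play_rows([
  [[1,0,0,0.05,0],[1,0,0,0.1,0],[1,0.03,0.06,0.11,-0.05],[1,0.05,0.1,0.11,-0.15],[1,0.07,0.14,0.11,-0.15],[1,0.09,0.18,0.11,-0.15],[1,0.11,0.22,0.11,-0.15],[1,0.128,0.258,0.11,-0.15]],
])

```text
t: 3.75
tool_pos: [0.6784, 0.1647, 0.1443]
orientation: [-2.112, -2.324, 0.001]
force: [-0.1, -0.4, -1.7]
opening: 0.0601
```

>>> play_rows([
  [[1,0,0,0,0],[1,0,0,0,0],[1,0,0,0,0]],
])

```text
t: 4.05
tool_pos: [0.6777, 0.1615, 0.1444]
orientation: [-2.114, -2.323, 0.002]
force: [0.3, -0.3, -2.0]
opening: 0.0597
```

```bash
python3 - <<'E'
from h import *
from plant import sensors, read_camera
s=sensors.read_state();print(s['t'],s['tool_pos'],s['orientation'],s['force'],s['opening'])
d=read_camera('wrist');cv2.imwrite('pics/w2.png',d['color'][:,:,::-1])
print(rim(d,s['tool_pos'],s['tool_pos'][2]+.01,s['tool_pos'][2]+.04))
print(rim(d,(.679,.159),.004,.016),rim(d,(.553,.258),.004,.016,.06))
E
```

```text
4.05 [0.67766493 0.16146263 0.14444678] [-2.11374472e+00 -2.32348994e+00  2.11877335e-03] [ 0.34182952 -0.27624824 -2.04345159] 0.05974700496064046
(7428, array([677.2, 157.9]), array([60.4, 61.5]), 4.3, np.float64(0.1666))
(3093, array([677.2, 173.2]), array([69.1, 43.7]), 7.0, np.float64(0.0109)) (6993, array([552.5, 259. ]), array([73.5, 74.4]), 48.1, np.float64(0.0111))
```

View pics/w2.png

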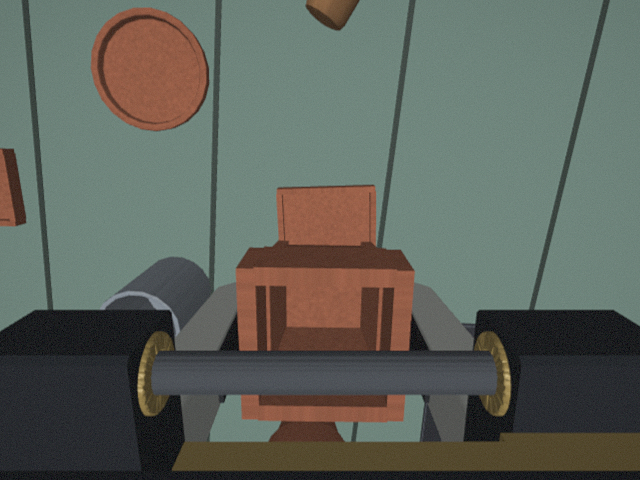

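Held, the pot's centre measures (677, 158). The saucer's far edge at (277–375, 186 px) puts its centre near (677, 160), so they line up. Lowering by 0.102 and releasing.

>>> play_rows([
  [[1,0,0.001,-0.05,0.03],[1,0,0.001,-0.08,0.03],[1,0,0.001,-0.095,0.03],[1,0,0.001,-0.102,0.03],[1,0,0.001,-0.102,0.03],[1,0,0.001,-0.102,0.03],[-0.4,0,0.001,-0.102,0.03],[-0.4,0,0.001,-0.102,0.03]],
])

```text
t: 4.9
tool_pos: [0.6796, 0.1637, 0.0452]
orientation: [2.077, 2.354, 0.004]
force: [0.6, -0.3, 0.9]
opening: 0.0652
```

>>> play_rows([
  [[-0.6,0,0,0,0],[-0.6,0,0,0,0],[-1,0,0,0.05,0],[-1,0,0,0.1,0],[-1,0,-0.04,0.12,0],[-1,0,-0.09,0.12,0],[-1,0,-0.14,0.12,0],[-1,0,-0.168,0.12,0]],
])

```text
t: 5.7
tool_pos: [0.6781, -0.0083, 0.1637]
orientation: [2.08, 2.353, -0.001]
force: [0.4, 0.2, -0.1]
opening: 0.0932
```

```bash
python3 - <<'E'
from h import *
from plant import sensors, read_camera
s=sensors.read_state();print(s['t'],s['tool_pos'],s['orientation'],s['force'],s['opening'])
for n in ['side','wrist']:
  d=read_camera(n);cv2.imwrite(f'pics/{n}3.png',d['color'][:,:,::-1])
  print(n,rim(d,(.679,.159),.055,.07),rim(d,(.679,.159),.004,.016),rim(d,(.679,-.008),.055,.07))
E
```

```text
5.7 [ 0.67811495 -0.00826129  0.16371976] [ 2.07966545e+00  2.35289755e+00 -5.96511769e-04] [ 0.41994158  0.22933195 -0.09634323] 0.09317519082060394
side (337, array([680.5, 159. ]), array([65.3, 62.1]), 8.8, np.float64(0.0636)) (280, array([679. , 156.7]), array([73.1, 69.1]), 8.3, np.float64(0.0142)) (223, array([677.9,  -9.9]), array([64.4, 61.6]), 45.0, np.float64(0.0608))
wrist (99, array([682.1, 130.9]), array([59.2,  1.3]), 6.0, np.float64(0.0615)) (1523, array([681.7, 134.3]), array([69. , 19.8]), 6.1, np.float64(0.0113)) (1551, array([678.6,  -7. ]), array([61.5, 62.7]), 34.4, np.float64(0.0602))
```

View pics/wrist3.png

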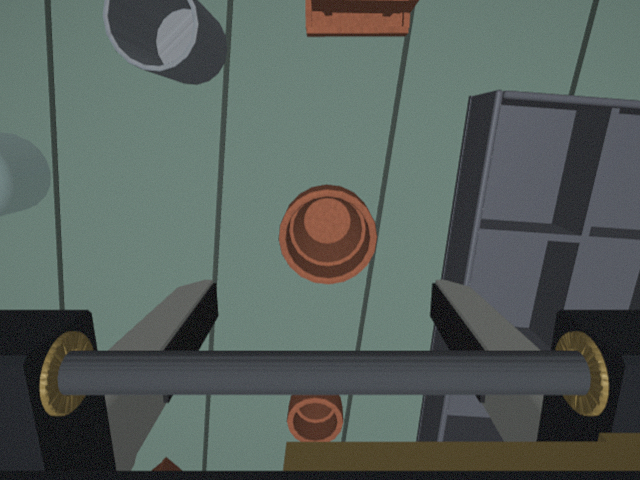

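View pics/side3.png

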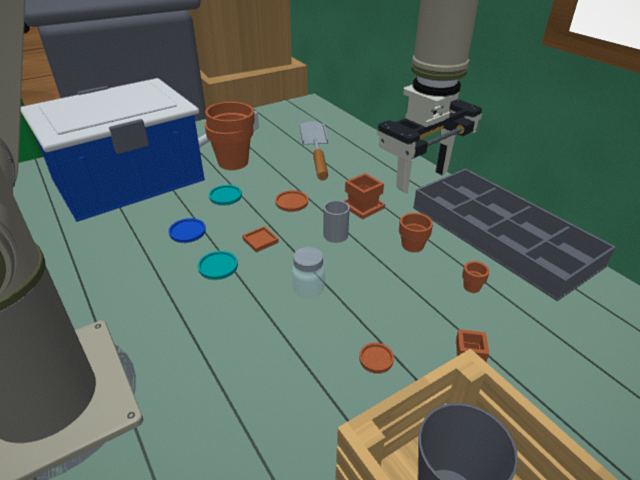

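The large square pot stands in its saucer (side view 364,193; rim and saucer centres within 3 mm, angles equal). The gripper is now over the large round pot, rim circle centred at (328, 234) px, world (678, -7). Descending to grasp.

>>> play_rows([
  [[-1,0,0,-0.05,0],[-1,0,0,-0.1,0],[-1,0,0,-0.12,0],[-1,0,0,-0.128,0],[-1,0,0,-0.128,0],[1,0,0,-0.128,0],[1,0,0,-0.128,0],[1,0,0,-0.128,0]],
])

```text
t: 6.6
tool_pos: [0.6797, -0.0045, 0.0373]
orientation: [2.077, 2.354, 0.003]
force: [-0.0, 0.8, -0.3]
opening: 0.0735
```

>>> play_rows([
  [[1,0,0,0,0],[1,0,0,0,0],[1,0,0,0.05,0],[1,0,0,0.1,0],[1,0,0,0.12,0],[1,-0.015,0.04,0.12,0.1],[1,-0.03,0.08,0.12,0.1],[1,-0.045,0.12,0.12,0.1]],
])

```text
t: 7.4
tool_pos: [0.6324, 0.1163, 0.1551]
orientation: [-1.959, -2.456, 0.0]
force: [1.4, 0.3, -2.1]
opening: 0.0624
```

>>> play_rows([
  [[1,-0.024,0.043,0,0],[1,-0.048,0.086,0,0],[1,-0.07,0.126,0,0],[1,-0.08,0.144,0,0],[1,-0.08,0.144,0,0],[1,-0.08,0.144,0,0],[1,-0.08,0.144,0,0]],
])

```text
t: 8.1
tool_pos: [0.5537, 0.2584, 0.1549]
orientation: [1.959, 2.456, -0.001]
force: [-0.1, -0.7, -0.8]
opening: 0.0619
```

```bash
python3 - <<'E'
from h import *
from plant import sensors, read_camera
s=sensors.read_state();print(s['t'],s['tool_pos'],s['orientation'],s['force'],s['opening'])
d=read_camera('wrist');cv2.imwrite('pics/w4.png',d['color'][:,:,::-1])
print(rim(d,s['tool_pos'],s['tool_pos'][2]+.01,s['tool_pos'][2]+.04))
print(rim(d,(.553,.259),.004,.016,.06))
E
```

```text
8.1 [0.55365798 0.25844334 0.15492347] [ 1.95902617e+00  2.45569395e+00 -6.55413659e-04] [-0.14445055 -0.70640354 -0.83814583] 0.061884876067790515
(4780, array([552.4, 255.9]), array([63.7, 61. ]), 84.3, np.float64(0.1788))
(3121, array([550.5, 267.7]), array([73. , 56.2]), 12.6, np.float64(0.0108))
```

View pics/w4.png

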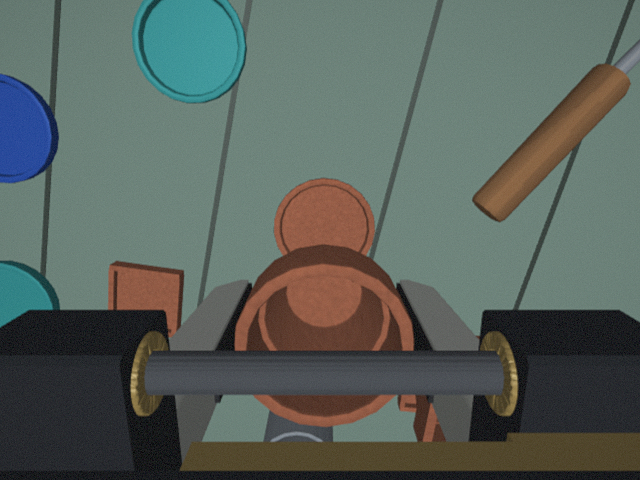

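The held pot, at (552, 256), is above the terracotta saucer at (325, 225 px), centre about (552, 258). The turquoise and blue discs lie elsewhere. Lowering by 0.112.

>>> play_rows([
  [[1,0,0.002,-0.05,0],[1,0,0.002,-0.09,0],[1,0,0.002,-0.105,0],[1,0,0.002,-0.112,0],[1,0,0.002,-0.112,0],[1,0,0.002,-0.112,0],[-0.4,0,0.002,-0.112,0],[-0.4,0,0.002,-0.112,0]],
])

```text
t: 8.95
tool_pos: [0.5546, 0.2619, 0.0449]
orientation: [1.957, 2.455, 0.004]
force: [0.1, 0.1, -0.6]
opening: 0.065
```

>>> play_rows([
  [[-0.6,0,0,0,0],[-0.6,0,0,0,0],[-1,0,0,0.05,0],[-1,0,0,0.1,0],[-1,0.01,-0.04,0.12,0],[-1,0.02,-0.09,0.12,0],[-1,0.03,-0.14,0.12,0],[-1,0.04,-0.19,0.12,0]],
])

```text
t: 9.75
tool_pos: [0.5929, 0.0728, 0.1638]
orientation: [1.956, 2.457, 0.001]
force: [1.3, 1.4, 0.4]
opening: 0.0929
```

```bash
python3 - <<'E'
from h import *
from plant import sensors, read_camera
s=sensors.read_state();print(s['t'],s['tool_pos'],s['orientation'],s['force'],s['opening'])
for n in ['side','scene']:
  d=read_camera(n);cv2.imwrite(f'pics/{n}5.png',d['color'][:,:,::-1])
  print(n,rim(d,(.553,.259),.055,.07),rim(d,(.553,.259),.004,.016))
E
```

```text
9.75 [0.59290341 0.0728328  0.16377351] [1.95638091e+00 2.45690746e+00 1.14599928e-03] [1.27707253 1.42626122 0.39435994] 0.09288476484656458
side (256, array([555.2, 257.1]), array([65.3, 59.1]), 58.8, np.float64(0.0652)) (261, array([548. , 250.8]), array([59.5, 72.4]), 55.3, np.float64(0.0145))
scene (147, array([559.5, 251.5]), array([58.1, 64.1]), 75.7, np.float64(0.0672)) (245, array([559.9, 249.8]), array([70. , 61.1]), 19.6, np.float64(0.0138))
```

View pics/side5.png

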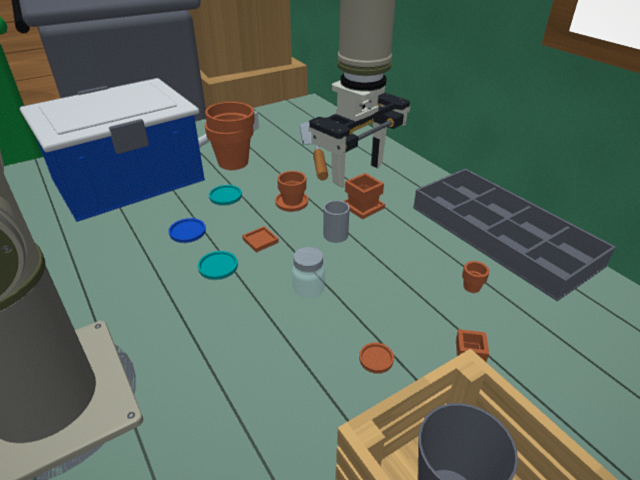

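The large round pot stands upright in its saucer (side view 292,189). Next is the small round pot at about (686, -158).

>>> play_rows([
  [[-1,0.018,-0.045,0,0],[-1,0.036,-0.09,0,0],[-1,0.054,-0.135,0,0],[-1,0.072,-0.18,0,0],[-1,0.09,-0.22,0,0],[-1,0.093,-0.231,-0.01,0],[-1,0.093,-0.231,-0.01,0],[-1,0.093,-0.231,-0.01,0]],
])

```text
t: 10.65
tool_pos: [0.6849, -0.155, 0.1521]
orientation: [-1.956, -2.455, 0.0]
force: [-0.0, 1.8, -0.8]
opening: 0.0934
```

```bash
python3 - <<'E'
from h import *
from plant import sensors, read_camera
s=sensors.read_state();print(s['t'],s['tool_pos'],s['orientation'],s['force'],s['opening'])
d=read_camera('wrist');cv2.imwrite('pics/w6.png',d['color'][:,:,::-1])
print(rim(d,(.686,-.158),.04,.05))
print(rim(d,(.560,-.27),.038,.05))
E
```

```text
10.65 [ 0.68491527 -0.1550186   0.15209558] [-1.95599954e+00 -2.45539272e+00  3.46852788e-04] [-0.02282565  1.83102946 -0.84300749] 0.09335695804925798
(1003, array([ 687.6, -157.3]), array([41.8, 42.6]), 43.9, np.float64(0.0462))
(282, array([ 552.7, -253. ]), array([28.4,  9.1]), 43.6, np.float64(0.0447))
```

View pics/w6.png

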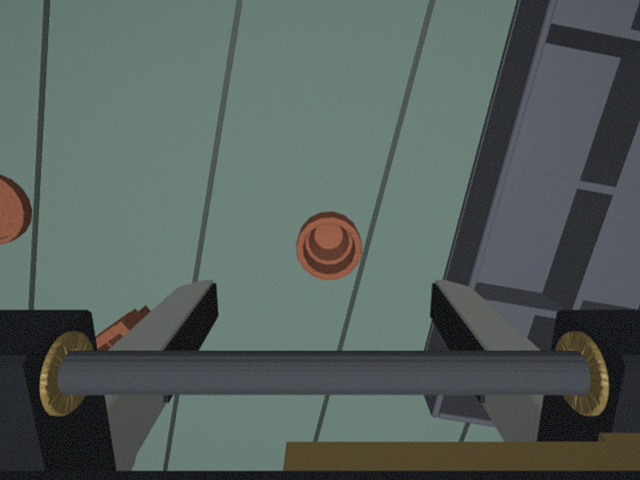

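The small round pot's rim is centred at (329, 246) px, world (688, -157). The tray's edge clears the right finger.

>>> play_rows([
  [[-0.7,0.002,-0.003,-0.05,0],[-0.7,0.002,-0.003,-0.1,0],[-0.7,0.002,-0.003,-0.117,0],[-0.7,0.002,-0.003,-0.125,0],[-0.7,0.002,-0.003,-0.125,0],[1,0.002,-0.003,-0.125,0],[1,0.002,-0.003,-0.125,0],[1,0.002,-0.003,-0.125,0]],
], force=20)

```text
t: 11.5
tool_pos: [0.6891, -0.1601, 0.0305]
orientation: [1.956, 2.454, 0.002]
force: [0.4, -1.2, -0.4]
opening: 0.0592
```

>>> play_rows([
  [[1,0,0,0,0],[1,0,0,0,0],[1,0,0,0,0],[1,0,0,0.05,0],[1,0,0,0.1,0],[1,-0.04,0,0.12,0],[1,-0.08,-0.01,0.12,0],[1,-0.12,-0.02,0.12,0]],
])

```text
t: 12.3
tool_pos: [0.5671, -0.1798, 0.1493]
orientation: [1.956, 2.456, 0.001]
force: [-0.2, -1.1, -0.4]
opening: 0.043
```

>>> play_rows([
  [[1,-0.045,-0.006,0,0],[1,-0.09,-0.012,0,0],[1,-0.12,-0.015,0,0],[1,-0.126,-0.016,0,0],[1,-0.126,-0.016,0,0],[1,-0.126,-0.016,0,0],[1,-0.126,-0.016,0,0]],
])

```text
t: 13.0
tool_pos: [0.4426, -0.1955, 0.1482]
orientation: [1.957, 2.457, 0.0]
force: [-0.2, 0.2, -1.1]
opening: 0.0431
```

```bash
python3 - <<'E'
from h import *
from plant import sensors, read_camera
s=sensors.read_state();print(s['t'],s['tool_pos'],s['orientation'],s['force'],s['opening'])
d=read_camera('wrist');cv2.imwrite('pics/w7.png',d['color'][:,:,::-1])
print(rim(d,s['tool_pos'],s['tool_pos'][2]+.005,s['tool_pos'][2]+.04))
print(rim(d,(.441,-.195),.004,.016,.06))
E
```

```text
13.0 [ 0.44263825 -0.195549    0.14822737] [1.95705745e+00 2.45709233e+00 4.09360148e-04] [-0.23476794  0.17504212 -1.0626017 ] 0.04311884891194773
(2444, array([ 440.3, -189.8]), array([42.7, 35.8]), 14.6, np.float64(0.1658))
(1967, array([ 440.1, -191.7]), array([51.1, 47.7]), 13.0, np.float64(0.0108))
```

View pics/w7.png

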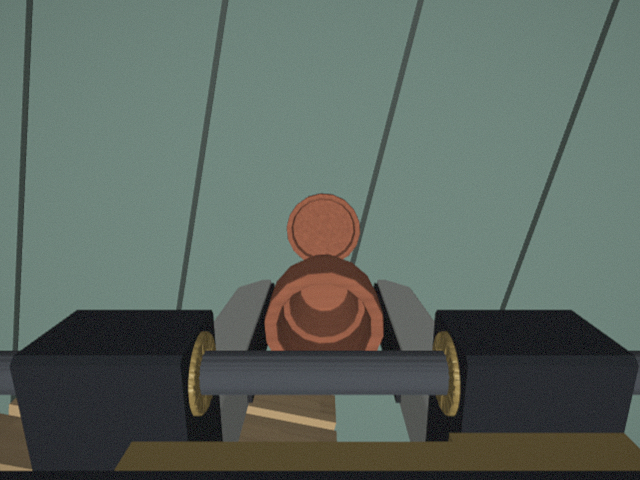

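The held pot is over the saucer (saucer 324, 229 px; both centred at about (441, -193.5)). Lowering by 0.113.

>>> play_rows([
  [[1,0,0,-0.05,0],[1,0,0,-0.09,0],[1,0,0,-0.106,0],[1,0,0,-0.113,0],[1,0,0,-0.113,0],[1,0,0,-0.113,0],[0,0,0,-0.113,0],[0,0,0,-0.113,0]],
])

```text
t: 13.85
tool_pos: [0.4424, -0.1959, 0.0359]
orientation: [1.957, 2.456, 0.0]
force: [-0.9, 0.4, 0.8]
opening: 0.0465
```

>>> play_rows([
  [[-0.4,0,0,0,0],[-0.4,0,0,0,0],[-0.6,0,0,0.05,0],[-1,0,0,0.1,-0.1],[-1,0.03,-0.02,0.13,-0.25],[-1,0.06,-0.04,0.13,-0.4],[-1,0.09,-0.055,0.13,-0.55],[-1,0.118,-0.075,0.13,-0.7]],
])

```text
t: 14.65
tool_pos: [0.5611, -0.2711, 0.1657]
orientation: [2.686, 1.628, 0.001]
force: [0.8, -0.6, 1.2]
opening: 0.0929
```

>>> play_rows([
  [[-1,0,0,0,-0.15],[-1,0,0,0,-0.25],[-1,0,0,0,-0.25]],
])

```text
t: 14.95
tool_pos: [0.5596, -0.2707, 0.1646]
orientation: [-2.865, -1.287, 0.001]
force: [-0.2, -0.2, 0.1]
opening: 0.0931
```

```bash
python3 - <<'E'
from h import *
from plant import sensors, read_camera
s=sensors.read_state();o=s['orientation'];print(s['t'],s['tool_pos'],o,2*np.degrees(np.arctan2(o[1],o[0]))-90,s['force'],s['opening'])
d=read_camera('side');cv2.imwrite('pics/s8.png',d['color'][:,:,::-1])
print(rim(d,(.441,-.194),.04,.06),rim(d,(.441,-.194),.004,.016))
d=read_camera('wrist');cv2.imwrite('pics/w8.png',d['color'][:,:,::-1])
print(rim(d,(.560,-.27),.038,.05))
E
```

```text
14.95 [ 0.55958909 -0.27072243  0.16458656] [-2.86533451e+00 -1.28666989e+00  7.48351454e-04] -401.63535649177794 [-0.19313497 -0.24142143  0.12988707] 0.09312146559932309
(406, array([ 441.1, -195.3]), array([43.2, 42.2]), 5.6, np.float64(0.0512)) (356, array([ 437.2, -200.5]), array([39.5, 50.9]), 49.5, np.float64(0.0131))
(1442, array([ 560.6, -270.3]), array([42.6, 40.9]), 48.4, np.float64(0.0447))
```

View pics/w8.png

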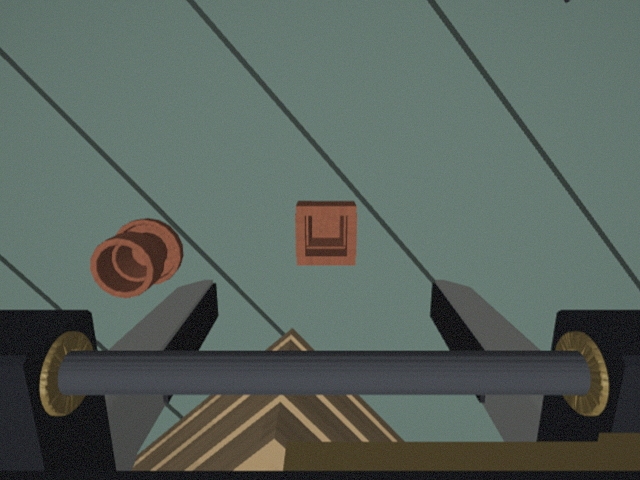

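View pics/s8.png

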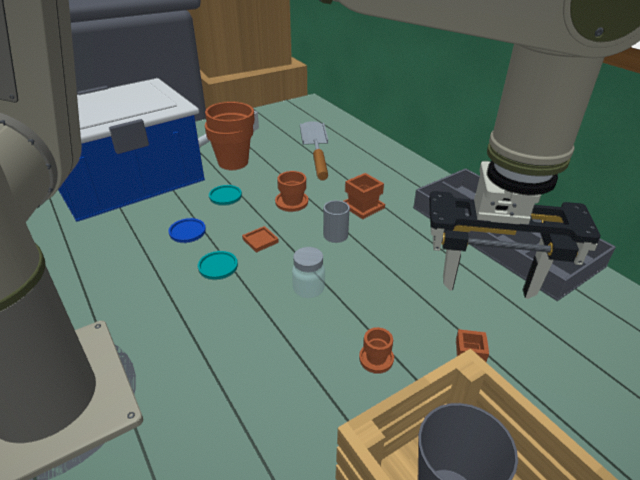

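The small round pot stands in its saucer (side view 377,348; rim height 0.0512 as expected). The gripper is aligned over the small square pot (326, 233 px; centre 560.6, -270.3, jaw axis square to it), and the crate stays clear of the body. Descending.

>>> play_rows([
  [[-0.6,0.001,0,-0.05,0],[-0.6,0.001,0,-0.1,0],[-0.6,0.001,0,-0.13,0],[-0.6,0.001,0,-0.138,0],[-0.6,0.001,0,-0.138,0],[1,0.001,0,-0.138,0],[1,0.001,0,-0.138,0],[1,0.001,0,-0.138,0]],
], force=20)

```text
t: 15.85
tool_pos: [0.5621, -0.2715, 0.0295]
orientation: [2.862, 1.288, 0.003]
force: [-0.2, -0.1, 0.0]
opening: 0.055
```

>>> play_rows([
  [[1,0,0,0,0],[1,0,0,0,0],[1,0,0,0,0],[1,0,0,0.05,0],[1,0,0,0.1,0],[1,0,0.04,0.13,0.1],[1,0,0.08,0.13,0.25],[1,0,0.12,0.13,0.4]],
])

```text
t: 16.65
tool_pos: [0.5613, -0.1499, 0.1588]
orientation: [2.545, 1.838, 0.003]
force: [-0.4, -0.1, -0.7]
opening: 0.042
```

>>> play_rows([
  [[1,-0.016,0.04,0,0.1],[1,-0.033,0.08,0,0.2],[1,-0.05,0.12,0,0.3],[1,-0.067,0.16,0,0.41],[1,-0.085,0.205,0,0.41],[1,-0.103,0.25,0,0.41],[1,-0.12,0.29,0,0.41],[1,-0.133,0.32,0,0.41]],
])

```text
t: 17.45
tool_pos: [0.4261, 0.1714, 0.1569]
orientation: [-2.123, -2.315, -0.0]
force: [0.2, -0.2, -0.4]
opening: 0.0417
```

>>> play_rows([
  [[1,0,0,0,0],[1,0,0,0,0],[1,0,0,0,0]],
])

```text
t: 17.75
tool_pos: [0.4279, 0.1687, 0.157]
orientation: [2.125, 2.313, -0.001]
force: [-0.5, 0.4, -1.3]
opening: 0.0418
```

```bash
python3 - <<'E'
from h import *
from plant import sensors, read_camera
s=sensors.read_state();print(s['t'],s['tool_pos'],s['orientation'],s['force'],s['opening'])
d=read_camera('wrist');cv2.imwrite('pics/w9.png',d['color'][:,:,::-1])
print(rim(d,s['tool_pos'],s['tool_pos'][2]+.005,s['tool_pos'][2]+.04))
print(rim(d,(.428,.17),.004,.016,.06))
E
```

```text
17.75 [0.42785811 0.16868038 0.15695896] [ 2.12537675e+00  2.31322993e+00 -6.01530010e-04] [-0.5262744   0.36883653 -1.29271432] 0.04176924962640899
(3502, array([426.3, 173.7]), array([42.1, 34.2]), 5.0, np.float64(0.1733))
(2627, array([427.7, 173.1]), array([52.9, 50.7]), 4.3, np.float64(0.0109))
```

View pics/w9.png

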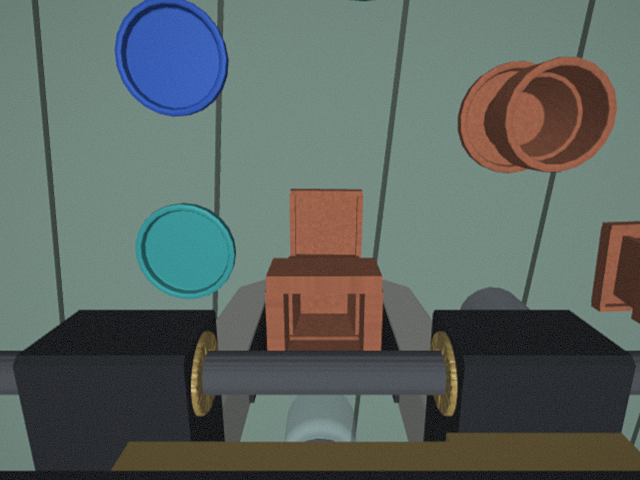

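The held pot, at (427, 170), is over the small square saucer (326, 222 px; centre 428, 172), both at about 4.5°. Lowering by 0.1225.

>>> play_rows([
  [[1,0.001,0.002,-0.05,0],[1,0.001,0.002,-0.1,0],[1,0.001,0.002,-0.115,0],[1,0.001,0.002,-0.1225,0],[1,0.001,0.002,-0.1225,0],[1,0.001,0.002,-0.1225,0],[0,0.001,0.002,-0.1225,0],[0,0.001,0.002,-0.1225,0]],
])

```text
t: 18.6
tool_pos: [0.4297, 0.1714, 0.0356]
orientation: [2.125, 2.313, 0.003]
force: [-0.1, 0.4, 0.1]
opening: 0.046
```

>>> play_rows([
  [[-0.4,0,0,0,0],[-0.4,0,0,0,0],[-0.5,0,0,0.05,0],[-0.7,0,0,0.1,0],[-1,0,0,0.15,0],[-1,0,0.0,0.19,0],[-1,0.03,-0.03,0.19,0],[-1,0.06,-0.07,0.19,0]],
])

```text
t: 19.4
tool_pos: [0.4904, 0.1022, 0.2274]
orientation: [2.118, 2.316, 0.007]
force: [0.6, 1.0, -0.7]
opening: 0.0925
```

>>> play_rows([
  [[-1,0,-0.05,0.04,0],[-1,0,-0.1,0.08,0],[-1,0,-0.1,0.08,0],[-1,0,-0.1,0.08,0],[-1,0,-0.1,0.08,0]],
])

```text
t: 19.9
tool_pos: [0.4887, 0.0014, 0.3045]
orientation: [2.126, 2.312, 0.001]
force: [0.1, 0.0, -0.8]
opening: 0.0931
```

```bash
python3 - <<'E'
from h import *
from plant import sensors, read_camera
s=sensors.read_state();print(s['t'],s['tool_pos'],s['force'],s['opening'])
for n in ['scene','side','wrist']:
  d=read_camera(n);cv2.imwrite(f'pics/{n}10.png',d['color'][:,:,::-1]);W=cloud(d)
  for nm,c,h in [('SL',(.679,.159),.063),('RL',(.553,.258),.065),('RS',(.441,-.194),.051),('SS',(.428,.171),.049)]:
    print(n,nm,rim(d,c,h-.006,h+.006),'saucer',rim(d,c,.004,.016))
  for nm,c,zl in [('jar',(.44,0),.066),('tin',(.57,.104),.06)]:
    k=(np.hypot(W[...,0]-c[0],W[...,1]-c[1])<.05)&(W[...,2]>zl)&(W[...,2]<.085); p=W[k]
    if len(p): print(n,nm,len(p),(p.min(0)+p.max(0))/2)
E
```

```text
19.9 [0.48872042 0.00136843 0.30452729] [ 0.13130769  0.03777915 -0.82254173] 0.09310619531863557
scene SL (299, array([684. , 157.5]), array([58.8, 63.3]), 7.0, np.float64(0.0656)) saucer (349, array([683.7, 155.4]), array([71.3, 71. ]), 10.5, np.float64(0.0141))
scene RL (162, array([560. , 256.1]), array([57.9, 64.5]), 27.6, np.float64(0.0669)) saucer (244, array([559.8, 248. ]), array([70.7, 61.9]), 15.7, np.float64(0.0146))
scene RS (177, array([ 446. , -196.3]), array([40.6, 42.2]), 54.2, np.float64(0.0525)) saucer (244, array([ 448.7, -200.1]), array([49.2, 42.9]), 43.5, np.float64(0.0141))
scene SS (153, array([434.4, 168.2]), array([40.7, 42.4]), 4.8, np.float64(0.0518)) saucer (195, array([433.5, 167.9]), array([53.4, 53.9]), 6.9, np.float64(0.0141))
scene jar 350 [ 0.44236901 -0.00165635  0.07320811]
scene tin 248 [0.57260947 0.10348782 0.06678607]
side SL (277, array([679.4, 158.3]), array([62.7, 62.2]), 6.5, np.float64(0.0638)) saucer (297, array([678.6, 158.1]), array([72.4, 71.7]), 7.0, np.float64(0.0148))
side RL (179, array([555. , 256.8]), array([63.6, 59.2]), 59.3,
[... 394 characters left out ...]
rray([54.8, 56.8]), 4.2, np.float64(0.0137))
side jar 539 [ 0.43838093 -0.00081771  0.07125266]
side tin 232 [0.56805074 0.10270845 0.06544872]
wrist SL (1564, array([678.1, 160.5]), array([61.4, 59.7]), 6.0, np.float64(0.0633)) saucer (1367, array([677.3, 159.7]), array([69.8, 69.5]), 7.4, np.float64(0.0116))
wrist RL None saucer None
wrist RS None saucer (217, array([ 439.4, -177.7]), array([47.3, 21.4]), 5.3, np.float64(0.0117))
wrist SS (712, array([428.7, 166.4]), array([41.6, 31.8]), 4.1, np.float64(0.0498)) saucer (1020, array([427.8, 168.5]), array([52.3, 49.1]), 4.5, np.float64(0.012))
wrist jar 2302 [0.43789807 0.00108971 0.07179496]
wrist tin 824 [0.56697526 0.10519555 0.06564681]
```

View pics/side10.png

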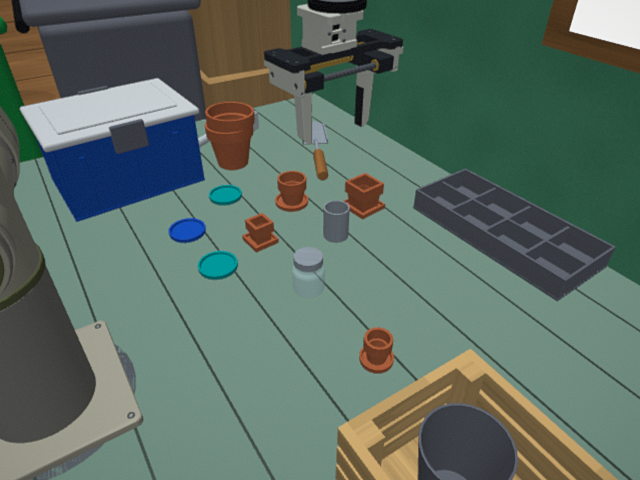

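View pics/scene10.png

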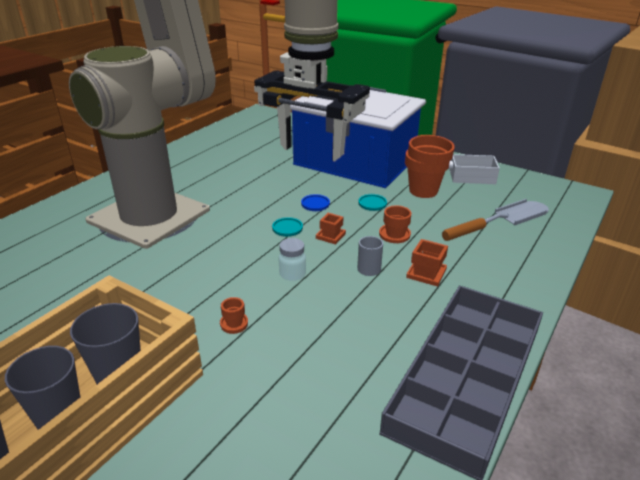

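View pics/wrist10.png

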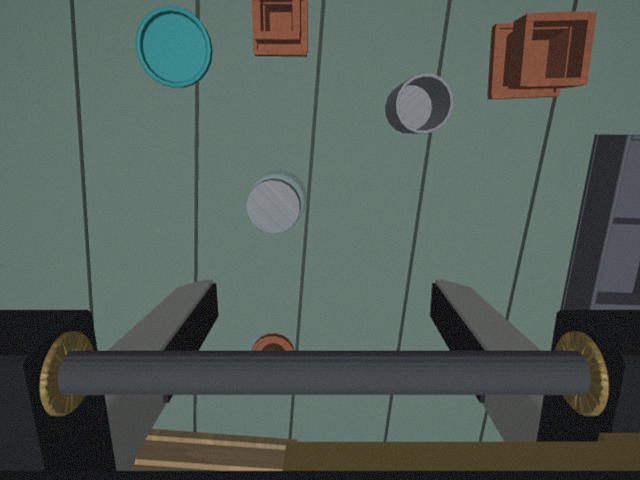

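In all three views the four pots stand upright in their own saucers. The jar and tin have not moved, and the gripper is clear at z = 0.30. Handing in.

```bash
python3 -c "
from plant import robot,sensors
robot.close_job(); print(sensors.read_state()['t'])"
```

```text
the job is handed in; nothing more can be done
the job is handed in; nothing more can be done
```

All four pots now stand upright in the saucers of their own shape and size, and I handed the job in at about 20 s on the robot's clock; it reports no verdict.

- **Pots:** In the last images, each rim was within about 3 mm of its saucer's centre. The side camera put the rims at 0.064, 0.065, 0.051 and 0.050 m (large square, large round, small round, small square), each within about 1 mm of what standing on the saucer floor should give. The square pots were within about 4° of square with their saucers.
- **Jar, tin and saucers:** The jar and tin measured within about 2 mm of their starting places, and no saucer visibly moved. The gripper was clear of everything, at 0.30 m.
- **Checks that disagreed:** The scene camera reads about 5 mm further in x than the side and wrist cameras, so I aimed by the wrist camera and checked with the side camera. The final readings of the two round saucers were spoiled because the pots hide part of them. For those two I compared the pot rims with the saucer centres measured before placing.

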